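# Hold the matching portafilter level over the tamping stand

### The arm

A 7-joint arm with a two-finger parallel gripper is mounted at the origin on the work surface. World frame = base frame: x ahead of the robot, y to its left, z up, the work surface at z = 0. Lengths are in m, angles in rad, forces in N, time in s.
With the tool pointing down it reaches from about 0.4 to 0.85 m from the base axis. Payload 10.4 kg.
Tool frame: the origin (TCP) lies between the finger pads; the fingertips stand 11 mm ahead of it and the grasp point (between the pads) lies 8 mm behind it; x points along the fingers, y is the direction in which the jaws open and shut, and the axes are right-handed (so a half turn about x gives the same grasp; the last joint's range is limited). The gripper opens to 87 mm and grips with 3 to 60 N. Pads are 19 mm wide; open, the fingers measure 117 mm over their backs; the gripper's body (75 mm by 190 mm) begins 51 mm behind the grasp point.
Start: joints at [1.094, 0.332, -0.065, 1.46, 0.022, 1.35, -0.088], TCP at [0.274, -0.562, 0.234] pointing down, gripper open.
Joint ranges: [-2.6, 2.6], [-0.5, 2.12], [-1.47, 1.34], [0.16, 2.42], [-1.27, 4.41], [0.06, 2.06], [-2.6, 2.6]. Speed limits (rad/s): [2.22, 2.22, 2.79, 2.79, 3.14, 3.14, 3.14].

### API

Orientations are given as a unit quaternion [x, y, z, w].
In Python, from bench import r, cams, ticket gives the robot as it stands. The module is installed in compiled form; this text tells all that it offers.
- The arm moves only by the tool drive_tool, never from a script. Its argument "moves" is text: rows parted by semicolons, each of 5 numbers parted by spaces: the shift along the world's x, y, z in m, then the turn about the world's z in degrees, then the closure, from 0 (fully open) to 1 (shut). In form: x y z twist grip; .... A call has 1 to 20 rows; each row shifts and turns the commanded pose from where the row before left it; what a row does not reach is not made up. A row lasts 1/8 s, in which the tool goes at most 62.5 mm and 10.7 degrees, less where a joint would pass 70% of its speed; a pose out of reach is approached as far as the arm can. A call is refused whole if a number of a shift passes 0.0625 or a number of a turn 10.7, either way. A call with a gripper value outside its range is refused whole. The fingers move at their own pace and stop on an object; "newtons" is the grip in N (left out, the last holds). Time passes only in rows, so rows that do not move let the fingers close. It gives the time, the measured TCP pose, the force and the opening at its end, in the units of the state.
- r.read_state(): the state, without advancing time (a new reading comes with each control period).
- cams.camera(name): name is "scene" or "top" or "wrist"; returns a dict with "color" (400x640x3 uint8, red, green, blue), "fx", "fy", "cx", "cy" (pixels), "extrinsics" (4x4, takes a point from camera to world coordinates). Camera axes: x right, y down, z forward; pixel columns grow to the right and rows downward; lengths in m; the calibration is good to about 2 mm. The wrist camera is an equidistant fisheye: a pixel r from the principal point sees the ray r / f radians off the axis. A picture is of the moment at which its call begins. There is no depth.
- ticket.close_job(): hands the job in, once; it reports no verdict.
The state is a dict: "time": time; "joint_positions": joint angles; "joint_vel": joint speeds; "joint_torque": joint torques, N m; "ee_pos": TCP position; "eef_rot": TCP orientation; "ft_force": force on the tool from outside, world axes, zero at the start; "torque": the same for the moment, N m; "width": finger opening in m.
Only numpy, scipy, OpenCV 4.12 (cv2) and the standard library are available. Lean on these libraries where they do the work, as an engineer would, in place of code of your own. Each camera call takes 0.05 s, during which the arm holds its last target.

### The job

Three washed portafilters of different sizes lie on the draining mat; take the middle-sized one, the only one that matches the ring of the wooden tamping stand, by its metal neck where it balances, and lift it without tipping it or disturbing anything else. Hold it level and still about 6 cm above the ring (ring top to underside of the head), the head centred over the ring and the handle pointing out over the ring's gap, so that I can wipe its underside dry before it goes in. Finish while still holding it there: do not put it down or let go.

Things in the scene. Friction and masses are not known exactly. Their poses are not given: they have to be found in the camera images.
- portafilter_mid: Steel bottomless portafilter: round open head, outside diameter 66 mm, 38 mm tall, two small lugs 8 mm out at its rim (+y, -y); flat-sided neck 20 mm wide, 30 to 70 mm from the head's centre, 13 to 31 mm above the underside; then a black handle 26 mm thick, to 190 mm. Lies level on the mat. Origin: centre of the head's underside; -x along the handle, z up. The middle size: fits the ring.
- portafilter_mid_balance (a point): balance point of the middle portafilter (0.45 to 0.7 kg), in the middle of its neck: 51 mm from the head's centre towards the handle, 22 mm above the underside. Grip here across the neck (along the portafilter's y); gripped well off this point it swings down at the heavy side. The neck is free 18 mm to the head's edge, 19 mm to the handle. Axes as the portafilter.
- portafilter_mid_end (a point): tip of the middle portafilter's handle, 190 mm from the head's centre along its -x, 13 mm above the underside.
- portafilter_small: Steel bottomless portafilter: round open head, outside diameter 56 mm, 38 mm tall, two small lugs 8 mm out at its rim (+y, -y); flat-sided neck 20 mm wide, 25 to 65 mm from the head's centre, 13 to 31 mm above the underside; then a black handle 26 mm thick, to 170 mm. Lies level on the mat. Origin: centre of the head's underside; -x along the handle, z up. The smallest size.
- portafilter_large: Steel bottomless portafilter: round open head, outside diameter 78 mm, 38 mm tall, two small lugs 8 mm out at its rim (+y, -y); flat-sided neck 20 mm wide, 36 to 76 mm from the head's centre, 13 to 31 mm above the underside; then a black handle 26 mm thick, to 209 mm. Lies level on the mat. Origin: centre of the head's underside; -x along the handle, z up. The largest size.
- mat: grey ribbed draining mat, 300 x 430 mm, 4 mm thick, fixed. Origin: centre of its underside, on the counter.
- stand: tamping stand, fixed: dark hardwood block 175 mm (x) x 112 mm (y), 40 mm tall, with a metal cradle ring on its top near the front and a tamper standing behind the ring. Origin: on the counter under the ring's centre; the block runs from 49 mm in front (-x) to 126 mm behind (+x).
- ring (a point): centre of the cradle ring at its top edge, 60 mm above the counter. Ring: inside diameter 71 mm, outside 89 mm, 20 mm tall, with a gap about 30 mm wide at its -x side for the portafilter's neck. Axes: -x points out through the gap (the way the handle must point), z up.
- tamper: loose tamper standing on the stand's block 88 mm behind the ring's centre: steel foot 53 mm in diameter, wooden knob, 80 mm tall (its top is 120 mm above the counter). Origin: centre of its underside.
- cup_a: loose white cup, 68 mm in diameter, 58 mm tall, near the counter's far edge. Origin: centre of its underside.
- cup_b: loose blue cup, 68 mm in diameter, 58 mm tall, near the far edge. Origin: centre of its underside.
- milk_jug: loose steel milk jug, 76 mm in diameter, 95 mm tall, left of the stand. Origin: centre of its underside.
- bean_jar: loose brown jar with a wooden lid, 90 mm in diameter, 150 mm tall, near the far edge. Origin: centre of its underside.
- brush: loose wooden brush lying on the counter to the right of the robot. Origin: underside.
There are look-alikes about, which are no part of the job. Leave any orange, pink or red look-alike of the tamper alone.

How it is judged:
By the outcome, as a careful person would: the job done as asked, in the order asked, and still so for the second after the job is handed in, while the arm keeps its last pose, push and grip.
It also fails if it takes over 48 s, if anything falls off the work surface, if the arm or the gripper's body presses on something with over 40 N, if the wrist force passes 120 N, or if a joint passes its speed limit or range.

## Working session

There is one attempt and no reset: what is moved stays moved. The work goes in short steps, Python scripts to look and compute and a tool call to move; the robot and the scene stay as the last step left them, time stands still between calls to the robot, and variables do not carry over. Pictures are saved under pics/ and viewed, and the job is handed in when it is done.

Besides the shell and the picture viewer there is one more tool, called after "Emit:" by a JSON object that holds its "fn" and its "kwargs". drive_tool: Moves the arm, as the interface text tells. Its arguments: {"type":"object","properties":{"moves":{"type":"string"},"newtons":{"type":"number"}},"required":["moves"]}

```bash
mkdir -p pics; cat > h.py <<'E'
import numpy as np, cv2
from bench import r,cams,ticket
def snap(n,f):
    c=cams.camera(n); cv2.imwrite('pics/'+f+'.png',c['color'][:,:,::-1])
    np.savez('pics/'+f+'.npz',**{k:np.array(c[k]) for k in c}); return c
def load(f): return dict(np.load('pics/'+f+'.npz'))
def ray(c,u,v):
    d=np.array([(u-c['cx'])/c['fx'],(v-c['cy'])/c['fy'],1.]); E=c['extrinsics']; return E[:3,3],E[:3,:3]@d
def toplane(c,u,v,z):
    o,d=ray(c,u,v); return o+d*(z-o[2])/d[2]
def proj(c,p):
    E=c['extrinsics']; q=E[:3,:3].T@(np.array(p)-E[:3,3]); return c['fx']*q[0]/q[2]+c['cx'],c['fy']*q[1]/q[2]+c['cy']
E
python3 - <<'E'
from h import *
for n in ['scene','top']:
    c=snap(n,n+'0'); print(c['extrinsics'],c['fx'],c['cx'],c['cy'])
s=r.read_state(); print(s)
E
```

```text
[[-0.82945817  0.43455105 -0.35094804  1.05867678]
 [ 0.55851013  0.63611852 -0.53237173  0.87849032]
 [-0.00809815 -0.63758812 -0.77033487  1.2702083 ]
 [ 0.          0.          0.          1.        ]] 514.9903992385524 318.188246555618 202.75802654567957
[[ 0.00218777 -0.98735062  0.15853698  0.31360032]
 [-0.99978854 -0.00540129 -0.01984183  0.06616017]
 [ 0.02044714 -0.15846005 -0.98715365  1.27729311]
 [ 0.          0.          0.          1.        ]] 377.86699496033043 315.208840700019 205.96844047988412
{'time': 0.1, 'joint_positions': array([ 1.09442485,  0.33278277, -0.06468499,  1.46086574,  0.02161153,
        1.34989469, -0.08852723]), 'joint_vel': array([ 1.31780072e-03, -3.05293255e-04, -1.41438584e-03, -2.63009710e-03,
       -8.66541788e-05,  2.29301541e-03, -6.35022170e-04]), 'joint_torque': array([ 1.37898569e-03, -6.24552441e+01,  2.46627477e-02, -3.90721893e+01,
       -6.13689283e-02,  3.64516117e-02,  5.52151289e-05]), 'ee_pos': array([ 0.27381327, -0.5614567 ,  0.23284562]), 'eef_rot': array([-0.68886123, -0.1594785 ,  0.6891112 , -0.15862711]), 'ft_force': array([ 0.65002954, -0.80247974,  0.22672379]), 'torque': array([-0.01244402, -0.00552271, -0.01679619]), 'width': 0.08707946118202767}
```

View pics/scene0.png

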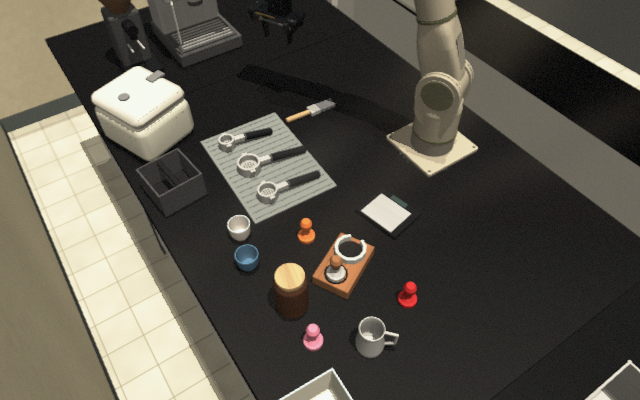

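View pics/top0.png

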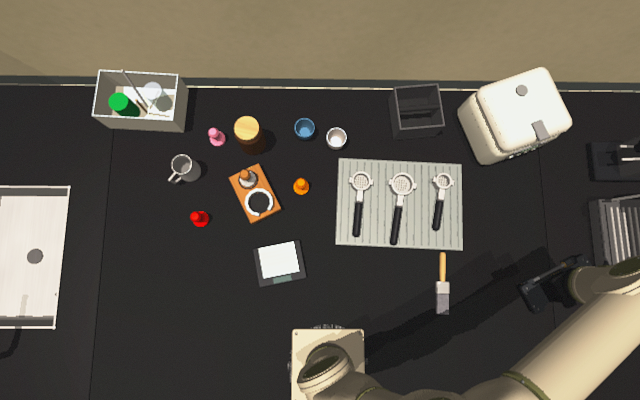

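```bash
python3 - <<'E'
from h import *
im=cv2.imread('pics/top0.png'); 
cv2.imwrite('pics/cropA.png',cv2.resize(im[160:255,330:470],None,fx=5.6,fy=5.6,interpolation=cv2.INTER_CUBIC))
cv2.imwrite('pics/cropB.png',cv2.resize(im[150:235,210:320],None,fx=7,fy=7,interpolation=cv2.INTER_CUBIC))
im=cv2.imread('pics/scene0.png'); 
cv2.imwrite('pics/cropC.png',cv2.resize(im[110:220,200:340],None,fx=5.4,fy=5.4,interpolation=cv2.INTER_CUBIC))
E
```

```text
(no output)
```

View pics/cropA.png

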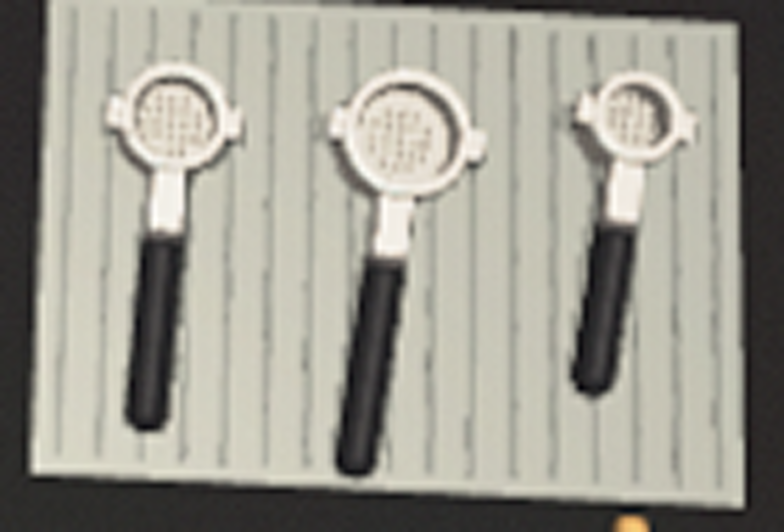

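View pics/cropB.png

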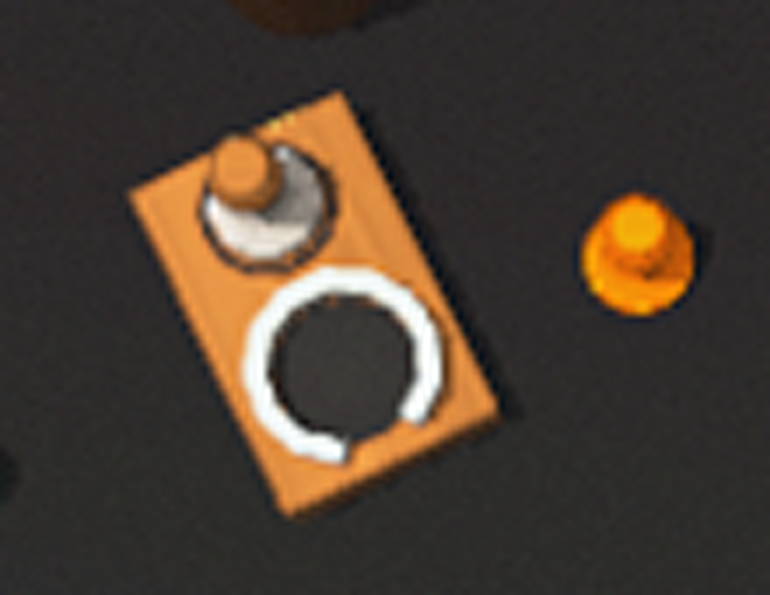

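View pics/cropC.png

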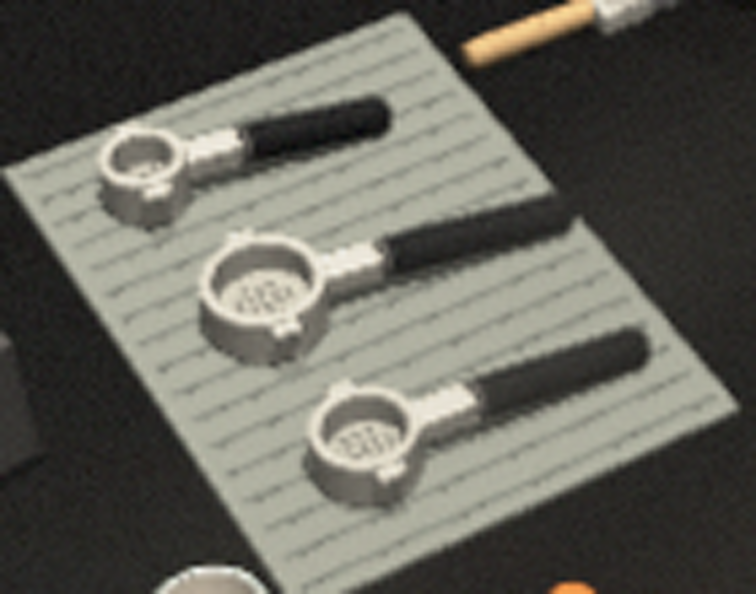

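```bash
python3 - <<'E'
from h import *
from scipy.optimize import least_squares
def circ(P,R=None):
    f=lambda p:np.hypot(P[:,0]-p[0],P[:,1]-p[1])-p[2]
    s=least_squares(f,[*P.mean(0),.035],loss='soft_l1',f_scale=.0015); return s.x
c=load('top0'); im=c['color'].astype(int); K=8
big=cv2.resize(c['color'],None,fx=K,fy=K,interpolation=cv2.INTER_CUBIC).astype(int)
print('mat',im[220,380],'rim',im[172,360])
sat=big.max(2)-big.min(2); 
white=(big.min(2)>205).astype(np.uint8); dark=(big.max(2)<110).astype(np.uint8)
U=lambda p:(p+.5)/K-.5
for name,(u,v) in dict(L=(361,182),C=(402,184),R=(443,180)).items():
    x0,x1,y0,y1=[int(K*a) for a in (u-22,u+20,v-16,v+70)]
    m=np.zeros_like(white); m[y0:y1,x0:x1]=white[y0:y1,x0:x1]
    cs,_=cv2.findContours(m,cv2.RETR_EXTERNAL,cv2.CHAIN_APPROX_NONE)
    k=max(cs,key=cv2.contourArea)[:,0,:]
    P=np.array([toplane(c,U(a),U(b),.042)[:2] for a,b in k])
    # head part: far 60 mm in x
    H=P[P[:,0]>P[:,0].max()-.055]; q=circ(H); 
    m=np.zeros_like(dark); m[y0:y1,x0:x1]=dark[y0:y1,x0:x1]; m[:int(K*(v+14))]=0; m[int(K*246):]=0
    cs,_=cv2.findContours(m,cv2.RETR_EXTERNAL,cv2.CHAIN_APPROX_NONE)
    h=max(cs,key=cv2.contourArea)[:,0,:]
    Q=np.array([toplane(c,U(a),U(b),.017)[:2] for a,b in h])
    mu=Q.mean(0); ax=np.linalg.svd(Q-mu)[2][0]; ax*=-np.sign(ax[0])
    t=(Q-q[:2])@ax
    d=mu-q[:2]; 
    print(name,'head',q[:2],'D',2*q[2],'ang head->handle centroid',np.degrees(np.arctan2(d[1],d[0])),'handle axis',np.degrees(np.arctan2(ax[1],ax[0])),'handle range',t.min(),t.max(), 'white extent',((P-q[:2])@ax).max())
# mat check
for u,v in [(339,159),(462,163),(336,246),(462,250)]: print(toplane(c,u,v,.004))
# ring
x0,x1,y0,y1=[int(K*a) for a in (240,278,187,220)]
ringm=((big.min(2)>165)).astype(np.uint8); m=np.zeros_like(ringm); m[y0:y1,x0:x1]=ringm[y0:y1,x0:x1]
cs,_=cv2.findContours(m,cv2.RETR_EXTERNAL,cv2.CHAIN_APPROX_NONE)
k=max(cs,key=cv2.contourArea)[:,0,:]
P=np.array([toplane(c,U(a),U(b),.060)[:2] for a,b in k]); q=circ(P)
for _ in range(4):
    rr=np.hypot(*(P-q[:2]).T); 
    if _==0: o=rr>rr.mean()
    q1=circ(P[o]); q2=circ(P[~o]); q=(q1+q2)/2; rr=np.hypot(*(P-q[:2]).T); o=rr>.040
print('ring outer',q1,'inner',q2)
a=np.degrees(np.arctan2(*(P-q[:2]).T[::-1])); mid=(rr>.037)&(rr<.043); print('gap edges ang',np.sort(a[mid]))
# stand block orientation: orange mask
hsv=cv2.cvtColor(big.astype(np.uint8),cv2.COLOR_RGB2HSV)
m=((hsv[...,0]<22)&(hsv[...,1]>110)&(hsv[...,2]>90)).astype(np.uint8); mm=np.zeros_like(m); mm[160*K:226*K,222*K:288*K]=m[160*K:226*K,222*K:288*K]
cs,_=cv2.findContours(mm,cv2.RETR_EXTERNAL,cv2.CHAIN_APPROX_NONE); k=max(cs,key=cv2.contourArea)[:,0,:]
box=cv2.boxPoints(cv2.minAreaRect(k)); W=np.array([toplane(c,U(a),U(b),.04)[:2] for a,b in box]); print(W,[ (np.hypot(*(W[i]-W[i-1])),np.degrees(np.arctan2(*(W[i]-W[i-1])[::-1]))) for i in range(4)])
E
```

```text
mat [205 203 189] rim [240 235 226]
L head [ 0.60198182 -0.11177405] D 0.05931531926940432 ang head->handle centroid 175.0911210180313 handle axis 172.99731377642192 handle range 0.06801591892076181 0.19042337691507447 white extent 0.07084687196428713
C head [ 0.58824646 -0.25153486] D 0.08079999138117823 ang head->handle centroid 170.72752117329145 handle axis 169.743959934476 handle range 0.0699517458621818 0.20472172545226777 white extent 0.03557777345764096
R head [ 0.6024289  -0.39123205] D 0.05393836727632407 ang head->handle centroid 170.24226666556717 handle axis 171.73453647945797 handle range 0.042834973692107904 0.17074898233349517 white extent 0.026568208288764203
[ 0.68445263 -0.0420624   0.004     ]
[ 0.67347122 -0.47381332  0.004     ]
[ 0.3822369  -0.02960807  0.004     ]
[ 0.37018235 -0.45565427  0.004     ]
ring outer [0.52288065 0.22721241 0.04533823] inner [0.5222991  0.22693872 0.03543478]
gap edges ang [-179.32901607 -178.70976325 -178.14347507 -178.13989115 -178.13623691
 -178.10420179 -178.09980957 -178.09532179 -177.57511423 -177.56573808
 -177.55617246 -177.54641155 -177.53644932 -177.52627949 -177.51589548
 -129.71881747 -129.64615112 -129.57128911 -129.49413069 -129.4206342
 -129.34525226 -129.13529778 -129.05750557 -129.02044664 -128.93288
 -128.86200875 -128.78208079 -128.51821498 -128.17946898]
[[0.60950887 0.3378056 ]
 [0.6639841  0.23515938]
 [0.50282173 0.15311019]
 [0.45068673 0.25451902]] [(np.float64(0.17933523783963531), np.float64(27.672585242819597)), (np.float64(0.116205838033654), np.float64(-62.04472332885785)), (np.float64(0.1808462858391833), np.float64(-153.01895298535382)), (np.float64(0.11402547900454829), np.float64(117.20801999002468))]
```

```bash
python3 - <<'E'
from h import *
from scipy.spatial.transform import Rotation as R
s=r.read_state(); M=R.from_quat(s['eef_rot']).as_matrix(); print(M.round(3), np.degrees(np.arctan2(M[1,1],M[0,1])))
c=load('top0')
U=lambda X,Y:((X+.5)/5.6-.5+330,(Y+.5)/5.6-.5+160)
print('neck near head',toplane(c,*U(168,178),.035),'neck-handle',toplane(c,*U(163,234),.035),'tip',toplane(c,*U(147,430),.02))
print('rimL/R lugs',toplane(c,*U(107,111),.042),toplane(c,*U(242,126),.042))
d=load('scene0'); U=lambda X,Y:((X+.5)/5.4-.5+200,(Y+.5)/5.4-.5+110)
print('scene neck',toplane(d,*U(420,402),.035),toplane(d,*U(476,390),.035))
print('scene head top c',toplane(d,*U(363,428),.042))
print('lugs',toplane(d,*U(340,385),.042),toplane(d,*U(395,468),.042))
E
```

```text
[[-0.001  0.438 -0.899]
 [ 0.001 -0.899 -0.438]
 [-1.    -0.001  0.   ]] -64.0019287978525
neck near head [ 0.56358163 -0.10782405  0.035     ] neck-handle [ 0.52947004 -0.10426793  0.035     ] tip [ 0.41355955 -0.09486549  0.02      ]
rimL/R lugs [ 0.60286336 -0.07086791  0.042     ] [ 0.5942178  -0.15183584  0.042     ]
scene neck [ 0.56062844 -0.11389719  0.035     ] [ 0.52804911 -0.10323343  0.035     ]
scene head top c [ 0.60165407 -0.1096519   0.042     ]
lugs [ 0.59577684 -0.14677785  0.042     ] [ 0.601901   -0.07251153  0.042     ]
```

Emit:
{"fn": "drive_tool", "kwargs": {"moves": "0.02 0.0325 0 -2.25 0;0.02 0.0325 0 -2.25 0;0.02 0.0325 0 -2.25 0;0.02 0.0325 0 -2.25 0;0.02 0.0325 0 -2.25 0;0.02 0.0325 0 -2.25 0;0.02 0.0325 0 -2.25 0;0.02 0.0325 0 -2.25 0;0.02 0.0325 0 -2.25 0;0.02 0.0325 0 -2.25 0;0.02 0.0325 0 -2.25 0;0.02 0.0325 0 -2.25 0;0.02 0.0325 0 -2.25 0;0.015 0.0325 0 -2.25 0;0 0 0 0 0;0 0 0 0 0", "newtons": 30}}

```text
time: 2.1
ee_pos: [0.5486, -0.1074, 0.2332]
eef_rot: [-0.706, 0.034, 0.707, 0.034]
ft_force: [-0.4, -0.4, 0.0]
width: 0.0869
```

```bash
python3 - <<'E'
from h import *
s=r.read_state(); print(s['time'],s['ee_pos'],s['joint_positions'].round(2))
c=snap('wrist','w1'); print(c['extrinsics'],c['fx'],c['cx'],c['cy'])
E
```

```text
2.1 [ 0.54864108 -0.10743148  0.23324493] [ 0.45  0.21 -0.39  1.62  0.08  1.32 -1.62]
[[-9.70958765e-02 -9.61277840e-01 -2.57909492e-01  6.19149298e-01]
 [-9.95275011e-01  9.38329076e-02  2.49607134e-02 -1.13728785e-01]
 [ 2.06216929e-04  2.59114455e-01 -9.65846601e-01  3.83525658e-01]
 [ 0.00000000e+00  0.00000000e+00  0.00000000e+00  1.00000000e+00]] 309.70691628693146 322.21162611060095 200.65185788513912
```

View pics/w1.png

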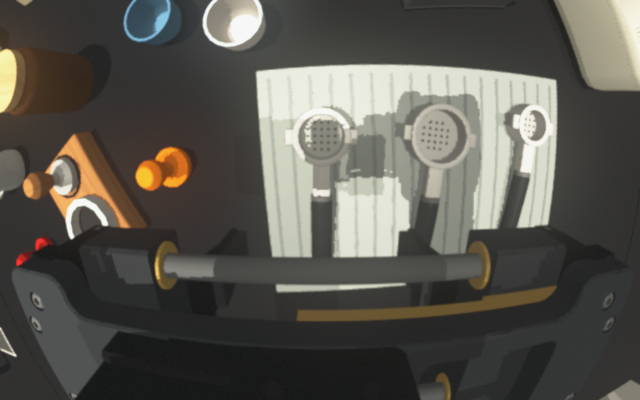

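```bash
python3 - <<'E'
from h import *
im=cv2.imread('pics/w1.png'); 
cv2.imwrite('pics/w1c.png',cv2.resize(im[100:260,260:400],None,fx=3.7,fy=3.7,interpolation=cv2.INTER_CUBIC))
E
```

```text
(no output)
```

View pics/w1c.png

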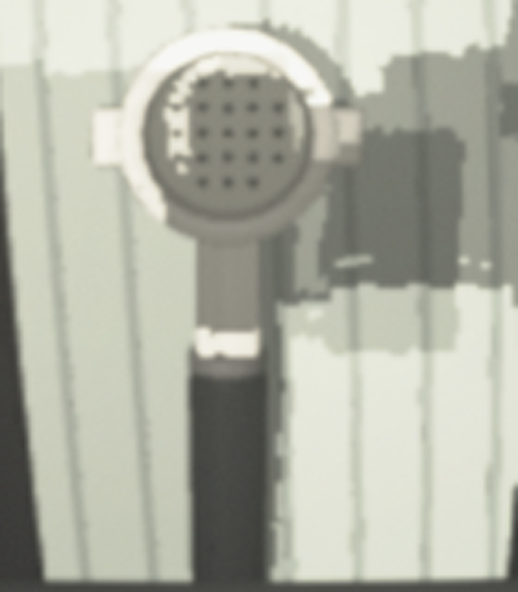

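```bash
cat >> h.py <<'E'
def fish(c,u,v,z):
    x,y=u-c['cx'],v-c['cy']; rr=np.hypot(x,y); th=rr/c['fx']
    d=np.array([np.sin(th)*x/rr,np.sin(th)*y/rr,np.cos(th)]); E=c['extrinsics']; o=E[:3,3]; w=E[:3,:3]@d
    return o+w*(z-o[2])/w[2]
E
python3 - <<'E'
from h import *
c=load('w1'); U=lambda X,Y:((X+.5)/3.7-.5+260,(Y+.5)/3.7-.5+100)
for n,X,Y,z in [('rimL',124,135,.042),('rimR',333,135,.042),('rimtop',228,28,.042),('lugL',92,137,.042),('lugR',360,135,.042),
 ('neckL',197,280,.035),('neckR',262,280,.035),('neckL2',195,350,.035),('neckR2',262,350,.035),('nh',229,376,.035),('nh .030',229,376,.030),('hL',192,560,.017),('hR',268,560,.017),('hL',192,400,.017),('hR',268,400,.017)]:
    print(n,fish(c,*U(X,Y),z).round(4))
E
```

```text
rimL [ 0.6042 -0.0802  0.042 ]
rimR [ 0.5981 -0.142   0.042 ]
rimtop [ 0.6327 -0.1141  0.042 ]
lugL [ 0.6046 -0.0706  0.042 ]
lugR [ 0.5974 -0.1501  0.042 ]
neckL [ 0.557 -0.097  0.035]
neckR [ 0.555 -0.117  0.035]
neckL2 [ 0.5349 -0.0941  0.035 ]
neckR2 [ 0.5328 -0.115   0.035 ]
nh [ 0.5254 -0.1039  0.035 ]
nh .030 [ 0.5241 -0.1037  0.03  ]
hL [ 0.4555 -0.084   0.017 ]
hR [ 0.4529 -0.1104  0.017 ]
hL [ 0.5135 -0.0903  0.017 ]
hR [ 0.5111 -0.1155  0.017 ]
```

Emit:
{"fn": "drive_tool", "kwargs": {"moves": "0 0.0013 -0.02 0 0;0 0 -0.03 0 0;0 0 -0.03 0 0;0 0 -0.03 0 0;0 0 -0.03 0 0;0 0 -0.02 0 0;0 0 -0.015 0 0;0 0 0 0 0;0 0 0 0 0"}}

```text
time: 3.28
ee_pos: [0.5495, -0.1058, 0.0594]
eef_rot: [0.707, -0.034, -0.706, -0.034]
ft_force: [1.0, 0.7, -0.4]
width: 0.0872
```

```bash
python3 - <<'E'
from h import *
c=snap('wrist','w2');snap('scene','s2');snap('top','t2')
a=cv2.imread('pics/s2.png')[100:230,190:350]; cv2.imwrite('pics/s2c.png',cv2.resize(a,None,fx=4.5,fy=4.5,interpolation=cv2.INTER_CUBIC))
E
```

```text
(no output)
```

View pics/w2.png

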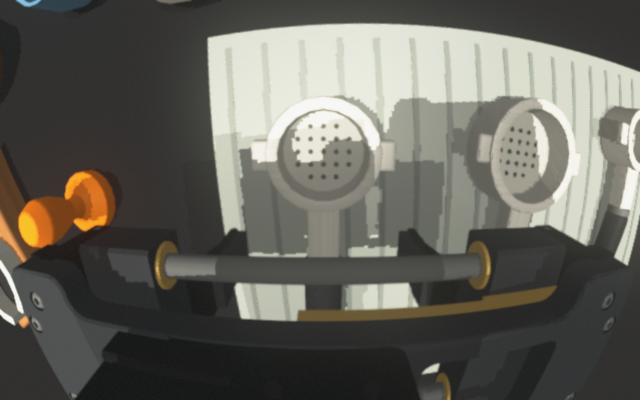

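View pics/s2c.png

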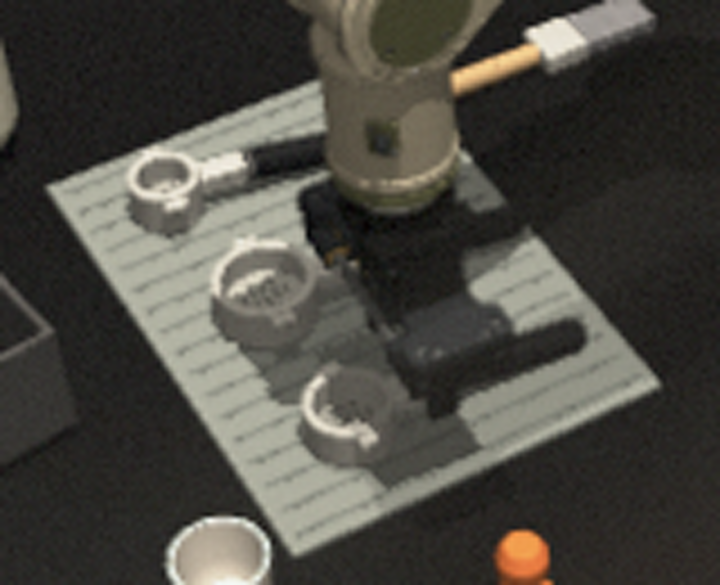

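```bash
python3 - <<'E'
from h import *
c=load('w2')
for n,X,Y,z in [('lugL',251,152,.041),('lugR',395,155,.041),('rimtop',325,97,.042),('rimbot',325,213,.042),('neckL',306,230,.035),('neckR',345,230,.035)]: print(n,fish(c,X,Y,z).round(4))
E
```

```text
lugL [ 0.6067 -0.0711  0.041 ]
lugR [ 0.5972 -0.1506  0.041 ]
rimtop [ 0.632  -0.1148  0.042 ]
rimbot [ 0.5679 -0.1086  0.042 ]
neckL [ 0.5562 -0.0961  0.035 ]
neckR [ 0.5539 -0.1194  0.035 ]
```

Emit:
{"fn": "drive_tool", "kwargs": {"moves": "-0.0003 0 -0.015 0 0;0 0 -0.015 0 0;0 0 -0.0095 0 0;0 0 0 0 0;0 0 0 0 0.3;0 0 0 0 0.6;0 0 0 0 0.8;0 0 0 0 1;0 0 0 0 1;0 0 0 0 1;0 0 0 0 1;0 0 0 0 1", "newtons": 45}}

```text
time: 4.92
ee_pos: [0.5487, -0.1056, 0.0191]
eef_rot: [0.706, -0.034, -0.706, -0.034]
ft_force: [-0.2, -1.1, -0.2]
width: 0.0196
```

Gripped at 20 mm, which is the neck width. I'll lift slightly and check for tipping.

Emit:
{"fn": "drive_tool", "kwargs": {"moves": "0 0 0.005 0 1;0 0 0.01 0 1;0 0 0.015 0 1;0 0 0.01 0 1;0 0 0 0 1;0 0 0 0 1;0 0 0 0 1"}}

```text
time: 5.8
ee_pos: [0.5483, -0.1054, 0.0586]
eef_rot: [-0.706, 0.034, 0.707, 0.034]
ft_force: [0.0, 0.6, -6.2]
width: 0.0192
```

```bash
python3 - <<'E'
from h import *
s=r.read_state(); print(s['ft_force'],s['torque'],s['ee_pos'],s['width'])
c=snap('wrist','w3');snap('scene','s3')
a=cv2.imread('pics/s3.png')[100:230,190:350]; cv2.imwrite('pics/s3c.png',cv2.resize(a,None,fx=4.5,fy=4.5,interpolation=cv2.INTER_CUBIC))
E
```

```text
[ 0.04833018  0.56668641 -6.18993625] [0.00272335 0.10885308 0.04030601] [ 0.54832665 -0.10541031  0.05857333] 0.019152826669483886
```

View pics/w3.png

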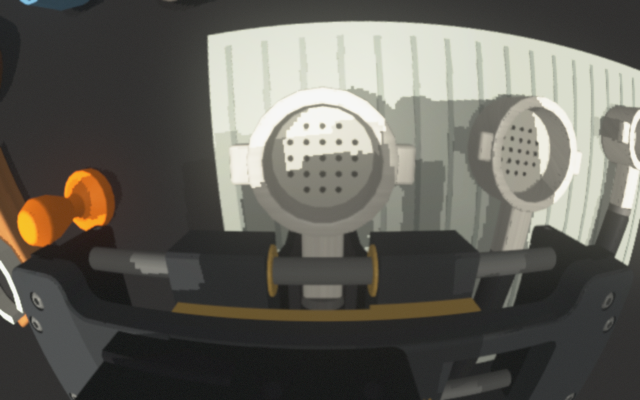

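View pics/s3c.png

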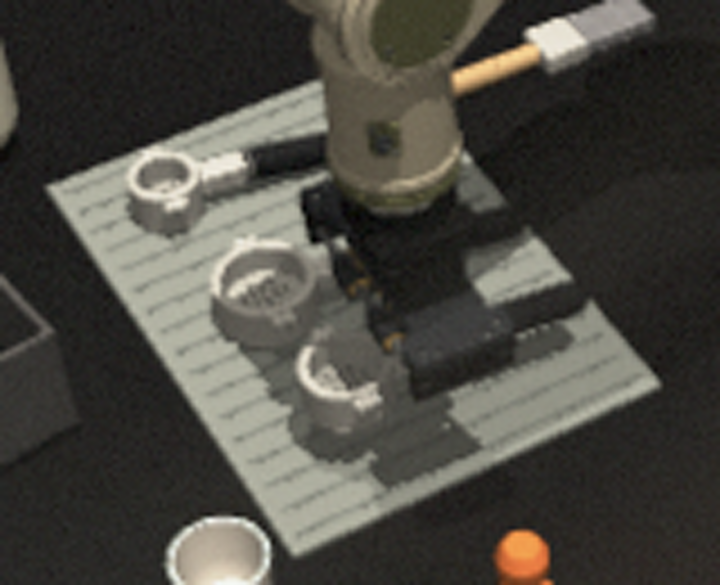

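```bash
python3 - <<'E'
from h import *
c=load('w3')
for z in (.0815,.076):
  print(z)
  for n,X,Y in [('lugL',230,164),('lugR',413,163),('rimtop',324,88),('rimbot',324,236),('rimL',247,160),('rimR',399,160)]: print(n,fish(c,X,Y,z).round(4))
d=load('scene') if 0 else load('s3')
U=lambda X,Y:((X+.5)/4.5-.5+190,(Y+.5)/4.5-.5+100)
for n,X,Y in [('lugfar',330,342),('lugnear',370,398),('left rim',300,370),('ctr',348,368),('tiphandle',588,297)]: print(n,toplane(d,*U(X,Y),.0815).round(4))
for z in (.05,.056,.062): print('tip',z,toplane(d,*U(588,300),z).round(4))
E
```

```text
0.0815
lugL [ 0.6048 -0.0708  0.0815]
lugR [ 0.5976 -0.1485  0.0815]
rimtop [ 0.6317 -0.1137  0.0815]
rimbot [ 0.5687 -0.1076  0.0815]
rimL [ 0.6056 -0.0786  0.0815]
rimR [ 0.5994 -0.1424  0.0815]
0.076
lugL [ 0.6042 -0.069   0.076 ]
lugR [ 0.5967 -0.1501  0.076 ]
rimtop [ 0.6322 -0.1138  0.076 ]
rimbot [ 0.5665 -0.1074  0.076 ]
rimL [ 0.605  -0.0771  0.076 ]
rimR [ 0.5985 -0.1437  0.076 ]
lugfar [ 0.5985 -0.1325  0.0815]
lugnear [ 0.602  -0.072   0.0815]
left rim [ 0.6288 -0.1214  0.0815]
ctr [ 0.6004 -0.1043  0.0815]
tiphandle [ 0.4258 -0.0667  0.0815]
tip 0.05 [ 0.4107 -0.0893  0.05  ]
tip 0.056 [ 0.4139 -0.0845  0.056 ]
tip 0.062 [ 0.4171 -0.0798  0.062 ]
```

Emit:
{"fn": "drive_tool", "kwargs": {"moves": "0 0 0.01 0 1;0 0 0.02 0 1;0 0 0.03 0 1;0 0 0.03 0 1;0 0 0.03 0 1;0 0 0.015 0 1;0 0 0.005 0 1;0 0 0 0 1;0 0 0 0 1;0 0 0 0 1"}}

```text
time: 7.15
ee_pos: [0.5483, -0.1054, 0.1982]
eef_rot: [-0.706, 0.034, 0.707, 0.034]
ft_force: [0.2, -0.1, -5.8]
width: 0.0199
```

Emit:
{"fn": "drive_tool", "kwargs": {"moves": "-0.001 0.005 0 0.5 1;-0.002 0.01 0 1 1;-0.004 0.015 0 1.7 1;-0.005 0.02 0 2 1;-0.005 0.02 0 2.1 1;-0.005 0.02 0 2.1 1;-0.005 0.021 0 2.2 1;-0.005 0.022 0 2.2 1;-0.005 0.022 0 2.2 1;-0.005 0.022 0 2.2 1;-0.005 0.022 0 2.2 1;-0.005 0.022 0 2.2 1;-0.005 0.022 0 2.2 1;-0.005 0.02 0 2.2 1;-0.005 0.018 0 2 1;-0.004 0.014 0 1.7 1;-0.002 0.009 0 1 1;-0.001 0.005 0 0.5 1;0 0 0 0 1;0 0 0 0 1"}}

```text
time: 9.65
ee_pos: [0.4749, 0.2029, 0.199]
eef_rot: [-0.688, -0.163, 0.688, -0.163]
ft_force: [0.4, 0.5, -6.1]
width: 0.0194
```

```bash
python3 - <<'E'
from h import *
from scipy.spatial.transform import Rotation as R
s=r.read_state(); M=R.from_quat(s['eef_rot']).as_matrix(); print(s['time'],s['ee_pos'],s['width'],s['ft_force'],s['torque'],np.degrees(np.arctan2(M[1,1],M[0,1])),M[:,0])
c=snap('wrist','w4');snap('scene','s4');snap('top','t4')
for n,sl in (('s4',(slice(170,310),slice(260,420))),('t4',(slice(130,250),slice(190,330)))):
  a=cv2.imread(f'pics/{n}.png')[sl]; cv2.imwrite(f'pics/{n}c.png',cv2.resize(a,None,fx=4.2,fy=4.2,interpolation=cv2.INTER_CUBIC))
E
```

```text
9.65 [0.47494207 0.20291061 0.19900321] 0.01941412509011726 [ 0.40896145  0.50978706 -6.08295117] [-0.01355648  0.0282572  -0.00099795] -63.362160918598626 [ 1.86354915e-05 -3.71210716e-04 -9.99999931e-01]
```

View pics/w4.png

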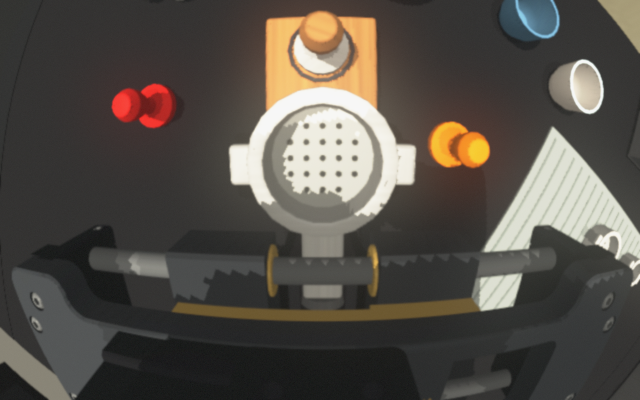

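View pics/s4c.png

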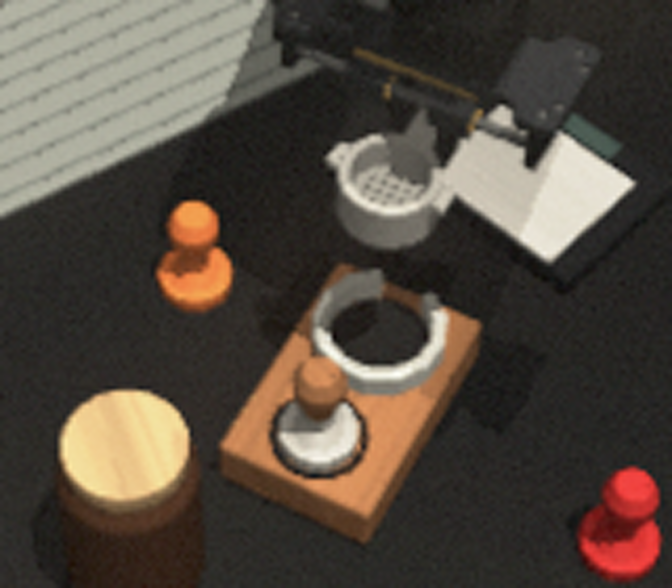

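View pics/t4c.png

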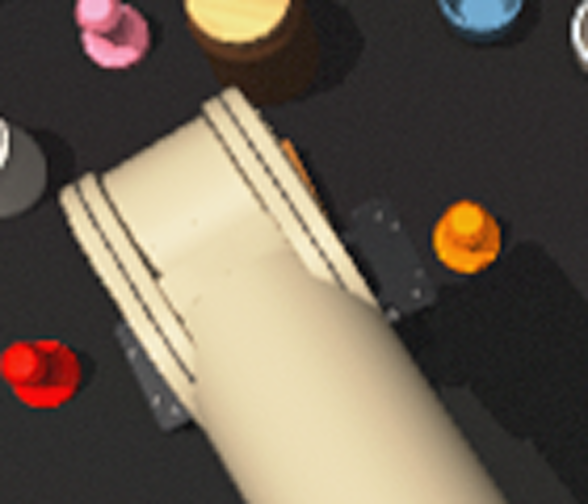

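```bash
cat > ov.py <<'E'
from h import *
import sys
from scipy.spatial.transform import Rotation as R
def overlay(f,crop,K,circles,out):
    c=load(f); im=c['color'][:,:,::-1].copy(); y0,y1,x0,x1=crop
    im=cv2.resize(im[y0:y1,x0:x1],None,fx=K,fy=K,interpolation=cv2.INTER_CUBIC)
    for ctr,rad,a0,a1,col in circles:
        t=np.radians(np.linspace(a0,a1,120))
        p=np.array([proj(c,[ctr[0]+rad*np.cos(x),ctr[1]+rad*np.sin(x),ctr[2]]) for x in t])
        q=((p-[x0,y0]+.5)*K-.5).round().astype(int); cv2.polylines(im,[q.reshape(-1,1,2)],False,col,1)
    cv2.imwrite('pics/'+out+'.png',im)
E
python3 - <<'E'
from ov import *
tcp=np.array([.4749,.2029,.1990]); a=np.radians(26.64); h=tcp+[.052*np.cos(a),.052*np.sin(a),-.0151+.038]; print(h)
overlay('s4',(190,280,310,390),8,[((.5226,.2271,.06),.0445,0,360,(0,0,255)),((.5226,.2271,.06),.0355,0,360,(0,255,255)),(h,.033,0,360,(0,255,0)),(h-[0,0,.038],.033,0,360,(255,0,255))],'ov4')
E
```

```text
[0.52137975 0.22621593 0.2219    ]
```

View pics/ov4.png

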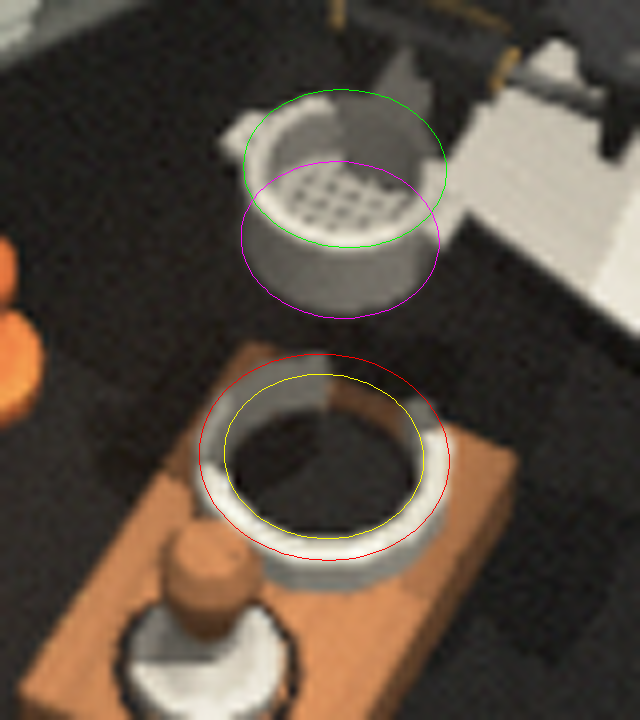

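Emit:
{"fn": "drive_tool", "kwargs": {"moves": "0.0012 0.0009 -0.005 0.4 1;0 0 -0.012 0 1;0 0 -0.015 0 1;0 0 -0.015 0 1;0 0 -0.011 0 1;0 0 -0.005 0 1;0 0 0 0 1;0 0 0 0 1;0 0 0 0 1;0 0 0 0 1"}}

```text
time: 11.05
ee_pos: [0.4761, 0.2045, 0.1363]
eef_rot: [0.688, 0.166, -0.687, 0.166]
ft_force: [-0.2, 1.1, -6.6]
width: 0.0193
```

```bash
python3 - <<'E'
from ov import *
s=r.read_state(); M=R.from_quat(s['eef_rot']).as_matrix(); th=np.degrees(np.arctan2(M[1,1],M[0,1])); print(s['time'],s['ee_pos'],s['width'],s['ft_force'],s['torque'],th,M[2])
snap('scene','s5');snap('wrist','w5')
tcp=s['ee_pos']; a=np.radians(th+90); h=tcp+[.052*np.cos(a),.052*np.sin(a),-.0151+.038]; print(h)
overlay('s5',(190,280,310,390),8,[((.5226,.2271,.06),.0445,0,360,(0,0,255)),((.5226,.2271,.06),.0355,0,360,(0,255,255)),(h,.033,0,360,(0,255,0)),(h-[0,0,.038],.033,0,360,(255,0,255))],'ov5')
c=load('w5')
E
```

```text
11.05 [0.47607123 0.20447052 0.13634005] 0.019253258345896893 [-0.22757885  1.05003706 -6.63643811] [-0.00682041  0.01167942 -0.03230022] -62.90638540729201 [-9.99999864e-01  2.06734003e-04 -4.77809569e-04]
[0.52236494 0.2281537  0.15924005]
```

View pics/ov5.png

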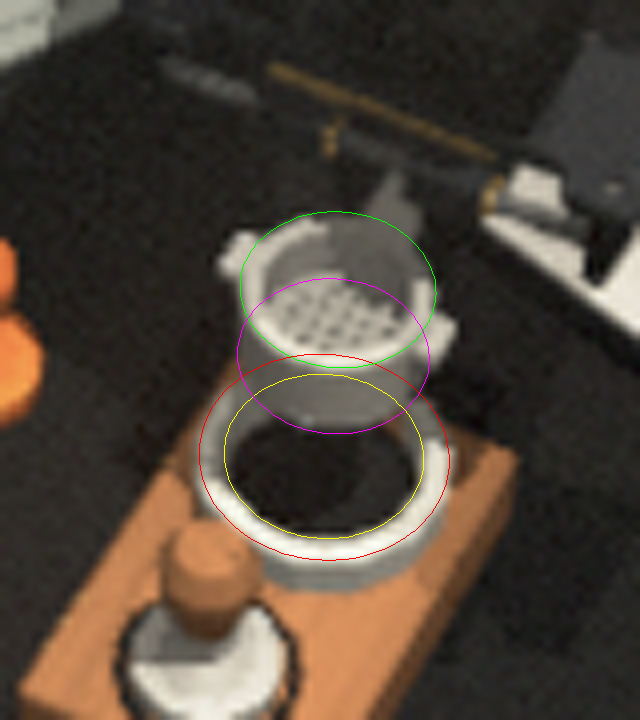

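View pics/w5.png

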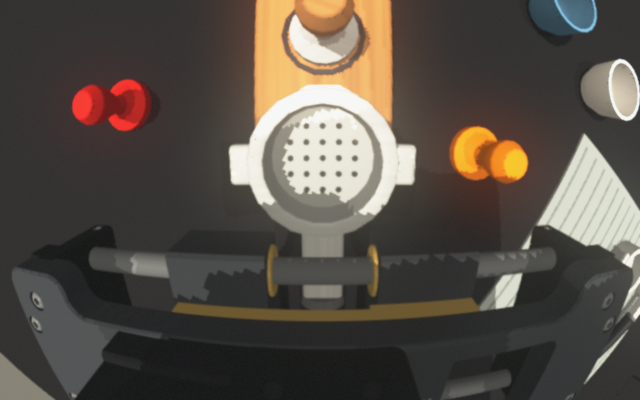

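```bash
python3 - <<'E'
from ov import *
c=load('w5'); im=c['color']; hsv=cv2.cvtColor(im,cv2.COLOR_RGB2HSV)
m=(hsv[...,0]>5)&(hsv[...,0]<24)&(hsv[...,1]>70)&(hsv[...,2]>150)
L=[];Rr=[]
for v in range(20,118,4):
    us=np.where(m[v,245:405])[0]+245
    L.append(fish(c,us.min()-.5,v,.04)[:2]);Rr.append(fish(c,us.max()+.5,v,.04)[:2])
L=np.array(L);Rr=np.array(Rr)
ang=lambda P:np.degrees(np.polyfit(P[:,0],P[:,1],1)[0].__class__(np.arctan(np.polyfit(P[:,0],P[:,1],1)[0])))
print(ang(L),ang(Rr))
a=np.radians((ang(L)+ang(Rr))/2); n=np.array([-np.sin(a),np.cos(a)])
print('width',(L@n).mean()-(Rr@n).mean(),'mid',((L@n).mean()+(Rr@n).mean())/2,'ring',np.array([.5226,.2271])@n)
z=.1592-.001
p=[fish(c,*q,z)[:2] for q in [(230,164),(414,164),(323,86),(323,236),(247,160),(399,160)]]
print('lugmid',(p[0]+p[1])/2,'rim tb',(p[2]+p[3])/2,'lr',(p[4]+p[5])/2,'D',np.hypot(*(p[2]-p[3])),'lat head',(p[0]+p[1])/2@n)
E
```

```text
26.622383018289053 26.84185885565959
width 0.10992560033546203 mid -0.030881635205591687 ring -0.03224840495756315
lugmid [0.52287849 0.22898191] rim tb [0.52283142 0.22847741] lr [0.52447871 0.22930007] D 0.06466006804317766 lat head -0.030692906268115966
```

Emit:
{"fn": "drive_tool", "kwargs": {"moves": "0 -0.0006 0 -0.2 1;0 0 0 0 1;0 0 0 0 1;0 0 0 0 1;0 0 0 0 1;0 0 0 0 1"}}

```text
time: 11.9
ee_pos: [0.4759, 0.2039, 0.1361]
eef_rot: [0.688, 0.164, -0.688, 0.165]
ft_force: [-0.5, -0.0, -6.4]
width: 0.0197
```

```bash
python3 - <<'E'
from h import *
snap('top','t6');snap('scene','s6')
s=r.read_state(); print(s['time'],s['ee_pos'],s['width'],s['ft_force'],abs(s['joint_vel']).max()); 
E
```

```text
12.0 [0.47589675 0.20384344 0.13605154] 0.019210546460111166 [ 0.24922294 -0.5601689  -6.49100754] 0.0018609557033310135
```

View pics/s6.png

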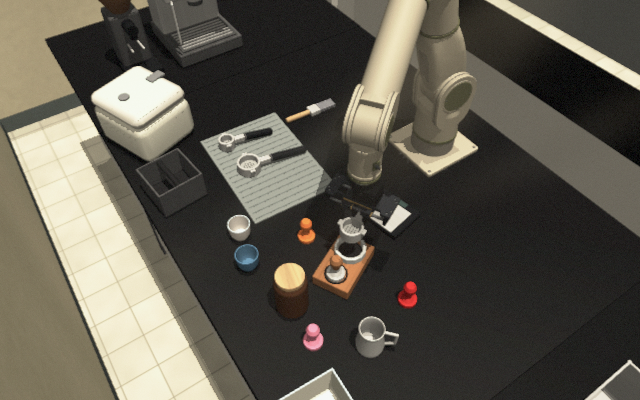

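The picture shows the portafilter's head at (351,230) above the ring at (350,250). The other two portafilters and all the loose things look unmoved.

```bash
python3 -c "
from h import *
print(ticket.close_job())"
```

```text
the job is handed in; nothing more can be done
None
```

I picked up the middle portafilter by its neck at the balance point and handed the job in with it still held over the ring, at 12 s on the robot's clock.

**Which one:** I chose the leftmost of the three in the top view. It measured 190 mm long, about 64 mm across the head and 20 mm across the neck. The other two measured about 205 mm and 171 mm long.

**Last checks:**
- **Position:** the head is about 1 mm from the ring's centre. The top camera put it 1 mm further off sideways than the wrist camera did, so I split the difference.
- **Direction:** the handle points within about 0.3° of the gap's direction.
- **Height:** by the tool height the underside is about 61 mm above the ring. The camera views suggested it could be 1 to 2 mm lower.
- **Level and still:** the wrist moment was near zero, so it hangs balanced, and the arm was still. The load was about 6.5 N and the grip opening 19 to 20 mm.
- **Early doubt:** just after the lift, one reading hinted at a small tilt or slip (0.11 N m). It did not show up again.
- **Surroundings:** by eye in the final scene picture, nothing else had moved.

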